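# Clear the drill-table slot and build the sprocket stack on its arbor

## Task

Set the drill table up for drilling the sprockets: first push the blue-knobbed scraper all the way along the T-slot and leave it there, so that the brass scrap drops out of the open end. Then seat the green arbor with its key fully down in the slot, between the two yellow lines. Last, put the sprockets over its post flat and collar up, gold first, then red, then silver on top, and let everything go.

Things in the scene. Friction and masses are not known exactly. Their poses are not given: they have to be found in the camera images.
- plate: Fixed steel plate, red edges, 260 mm (x) by 120 mm, top 30 mm above the bench. A T-slot runs along its centre line (x), closed at -x, open at +x; mouth 24 mm wide, 10 mm deep, then 32 mm wide; floor 12 mm above the bench. A red chip tray (floor 3 mm, rim 11 mm) spans x 131 to 206 mm beyond the open end. Origin: centre of the underside, on the bench; x towards the open end, z up.
- mark (a point): Seat for the arbor: point on the slot's centre line level with the plate's top (30 mm up), midway between two yellow lines painted across the plate 90 mm apart; at x = -30 mm, y = 0 of the plate, same axes.
- scraper (a joint): Slide of the blue-knobbed scraper, captive in the slot, towards the open end (m): 0 at the closed end, 0.192 at its stop; starts at 0 to 0.03. Friction about 2 N, stays where left. Its blade's front is 35 mm ahead of the knob's axis, and at the stop 7 mm past the plate's end. Near the closed end it stands where the arbor must go.
- scraper_knob (a point): Centre of the top of the scraper's upright blue knob, a cylinder 22 mm across and 40 mm high; top 74.5 mm above the bench, lower end on a 36 by 34 mm blue shoe with its top 34.5 mm above the bench. Its axis is at x = -90 mm + joint value, y = 0 of the plate.
- scrap: Brass slug lodged in the slot ahead of the scraper's blade, 17 mm across and 12 mm high, standing on the slot's floor. Origin: centre of its underside.
- arbor: Loose, standing on its key: key 44 (x) by 18 (y) by 10 mm deep, on it a green base 66 (x) by 48 by 10 mm, on that a bright round post 22 mm across, 57 mm high, last 7 mm coned to 12 mm. Total height 77 mm. Origin: centre of the key's underside; x along key and base, z up. Seated: key in the slot, base on the plate, origin 20 mm and base top 40 mm above the bench; a half turn does not matter.
- sprocket_large: Gold (brass) chain sprocket, 90 mm across the teeth, loose, lying flat with its collar up: a toothed disc 5 mm thick with a round collar of the same colour on top, 40 mm across and 11 mm high (total height 16 mm), and a 28 mm hole through both. Goes on first, onto the base. Take it by the collar. Origin: on the axis, at the underside of the disc; z up.
- sprocket_middle: Red chain sprocket, 72 mm across the teeth, loose, lying flat with its collar up: a toothed disc 5 mm thick with a round collar of the same colour on top, 40 mm across and 11 mm high (total height 16 mm), and a 28 mm hole through both. Goes on second, on the large one's collar. Take it by the collar. Origin: on the axis, at the underside of the disc; z up.
- sprocket_small: Silver (aluminium) chain sprocket, 56 mm across the teeth, loose, lying flat with its collar up: a toothed disc 5 mm thick with a round collar of the same colour on top, 40 mm across and 11 mm high (total height 16 mm), and a 28 mm hole through both. Goes on last, on the middle one's collar. Take it by the collar. Origin: on the axis, at the underside of the disc; z up.
Mind the look-alikes: they are no part of the job. Of the things like the sprocket_middle, leave any that is purple or turquoise; of the rest the larger one is meant.

How it is judged:
On the way, in this order (a step that is already met when the one before it is completed fails the run):
1. the scraper is pushed to the open end and the scrap has dropped out there (value of joint scraper above 0.178 m and x of scrap in the frame of plate above 0.132 m and height (world z) of scrap below 0.022 m), for 0.2 s.
2. the arbor is seated in the slot between the yellow lines and let go (x of arbor in the frame of mark between -0.012 and 0.012 m and y of arbor in the frame of plate between -0.006 and 0.006 m and z of arbor in the frame of plate between 0.016 and 0.024 m and angle between the x axis of arbor and the x axis of plate, either way round below 0.2 rad and angle between arbor's own z axis and vertical below 0.08 rad and contact force between the fingers and arbor below 0.3 N), for 0.2 s.
3. large gold sprocket rests on the arbor's base, over the post, let go (x of arbor in the frame of mark between -0.012 and 0.012 m and y of arbor in the frame of plate between -0.006 and 0.006 m and z of arbor in the frame of plate between 0.016 and 0.024 m and angle between the x axis of arbor and the x axis of plate, either way round below 0.2 rad and angle between arbor's own z axis and vertical below 0.08 rad and horizontal distance between sprocket_large and arbor below 0.006 m and z of sprocket_large in the frame of arbor between 0.016 and 0.024 m and angle between sprocket_large's own z axis and vertical below 0.1 rad and contact force between the fingers and sprocket_large below 0.3 N), for 0.2 s.
4. middle red sprocket rests on the large one, over the post, let go (x of arbor in the frame of mark between -0.012 and 0.012 m and y of arbor in the frame of plate between -0.006 and 0.006 m and z of arbor in the frame of plate between 0.016 and 0.024 m and angle between the x axis of arbor and the x axis of plate, either way round below 0.2 rad and angle between arbor's own z axis and vertical below 0.08 rad and horizontal distance between sprocket_middle and arbor below 0.006 m and z of sprocket_middle in the frame of arbor between 0.032 and 0.04 m and angle between sprocket_middle's own z axis and vertical below 0.1 rad and contact force between the fingers and sprocket_middle below 0.3 N), for 0.2 s.
5. small silver sprocket rests on the middle one, over the post, let go (x of arbor in the frame of mark between -0.012 and 0.012 m and y of arbor in the frame of plate between -0.006 and 0.006 m and z of arbor in the frame of plate between 0.016 and 0.024 m and angle between the x axis of arbor and the x axis of plate, either way round below 0.2 rad and angle between arbor's own z axis and vertical below 0.08 rad and horizontal distance between sprocket_small and arbor below 0.006 m and z of sprocket_small in the frame of arbor between 0.048 and 0.056 m and angle between sprocket_small's own z axis and vertical below 0.1 rad and contact force between the fingers and sprocket_small below 0.3 N), for 0.2 s.
At the end, for the whole second after the job is handed in: Scraper over 0.178 m, scrap over 132 mm along from the plate centre and under 22 mm high; arbor key seated (12 mm along, 6 mm across, 4 mm height, 0.2 rad); gold, red, silver on its post in order, collar up, within 6 mm of axis, 4 mm of height, 0.1 rad; all released, at rest (all of step 1 and x of arbor in the frame of mark between -0.012 and 0.012 m and y of arbor in the frame of plate between -0.006 and 0.006 m and z of arbor in the frame of plate between 0.016 and 0.024 m and angle between the x axis of arbor and the x axis of plate, either way round below 0.2 rad and angle between arbor's own z axis and vertical below 0.08 rad and horizontal distance between each of sprocket_large, sprocket_middle, sprocket_small and arbor below 0.006 m and z of sprocket_large in the frame of arbor between 0.016 and 0.024 m and angle between each of sprocket_large, sprocket_middle, sprocket_small's own z axis and vertical below 0.1 rad and z of sprocket_middle in the frame of arbor between 0.032 and 0.04 m and z of sprocket_small in the frame of arbor between 0.048 and 0.056 m and linear speed of each of arbor, sprocket_large, sprocket_middle, sprocket_small, scrap below 0.02 m/s); the robot touches nothing.
It also fails if it takes over 120 s, if anything falls off the work surface, if the arm or the gripper's body presses on something with over 40 N, if the wrist force passes 120 N, or if a joint passes its speed limit or range.

## Robot

A 6-joint arm with a two-finger parallel gripper is mounted at the origin on the work surface. World frame = base frame: x ahead of the robot, y to its left, z up, the work surface at z = 0. Lengths are in m, angles in rad, forces in N, time in s.
With the tool pointing down it reaches from about 0.375 to 0.9 m from the base axis. Payload 3.1 kg.
Tool frame: the origin (TCP) lies between the finger pads; the fingertips stand manip.finger_overhang ahead of it and the grasp point (between the pads) lies 5 mm behind it (manip.finger_overhang is the distance from the TCP to the fingertips, in m); z points along the fingers, y is the line along which they close (so a half turn about z gives the same grasp; the last joint's range is limited). The gripper opens to 85 mm and grips with 20 to 120 N. Pads are 22 mm wide; open, the fingers measure 114 mm over their backs; the gripper's body (76 mm by 85 mm) begins 54 mm behind the grasp point. The pads swing forward as they close: fully open they stand 13 mm farther back than shut.
Start: joints at [-1.381, 0.527, 1.433, -0, 1.181, -0.178], TCP at [0.225, -0.583, 0.245] pointing down, gripper open.
Joint ranges: [-3.08, 3.08], [-0.75, 2.2], [0.22, 2.44], [-1.43, 4.57], [0, 2.65], [-2.85, 2.85]. Speed limits (rad/s): [2.79, 2.79, 3.14, 3.14, 3.14, 3.14].

## Interface

Orientations are given as a unit quaternion [x, y, z, w].
In Python, from station import manip gives the robot as it stands.
- The arm moves only by the tool drive_tool, never from a script. Its argument "plan" is a list of rows, each a list of 7 numbers: the shift along the tool's x, y, z in m, then the turn, a rotation vector about the tool's x, y, z in degrees, then the opening, from -1 (shut) to 1 (fully open). In form: [[x, y, z, wx, wy, wz, gripper], ...]. A call has 1 to 10 rows; each row shifts and turns the commanded pose from where the row before left it, along the tool's axes as they then stand; what a row does not reach is not made up. A row lasts 1/10 s, in which the tool goes at most 50 mm and 8.59 degrees, less where a joint would pass 70% of its speed; a pose out of reach is approached as far as the arm can. A call is refused whole if a number of a shift passes 0.05 or a number of a turn 8.59, either way. A call with a gripper value outside its range is refused whole. The fingers move at their own pace and stop on an object; "newtons" is the grip in N (left out, the last holds). Time passes only in rows, so rows that do not move let the fingers close. It gives the time, the measured TCP pose, the force, the opening and the grip force at its end, in the units of the state.
- manip.sense(): the state, without advancing time (a new reading comes with each control period).
- manip.snapshot(name): name is "scene" or "side" or "wrist"; returns a dict with "image" (420x560x3 uint8, red, green, blue), "z_map" (420x560 float32, m along the optical axis (not along the pixel's ray), 0 where there is no reading), "fov_y" (degrees; the focal length in pixels is half the picture's height over the tangent of half this angle, whatever the lens; pixels are square), "cx", "cy" (the principal point, pixels), "extrinsics" (4x4, takes a point from camera to world coordinates); the wrist camera has in their place "mount" (4x4, takes a point from camera to tool coordinates, whose origin is the TCP and whose axes are the flange's). Camera axes: x right, y up, looking along -z (the intrinsics and any distortion apply to the point x, -y, -z); pixel columns grow to the right and rows downward; lengths in m; the calibration is good to about 2 mm. A picture is of the moment at which its call begins: read the wrist's pose just before it.
- manip.sign_off(): hands the job in; it is judged then, once.
The state is a dict: "t": time; "q": joint angles; "qd": joint speeds; "tau": joint torques, N m; "tcp_pos": TCP position; "tool_rot": TCP orientation; "force": force on the tool from outside, world axes, zero at the start; "ft_torque": the same for the moment, N m; "finger_gap": opening from 0.0 (shut) to 1.0 (fully open); "gripper_force": force on a finger pad.
Only numpy, scipy, OpenCV 4.12 (cv2) and the standard library are available. Lean on these libraries where they do the work, as an engineer would, in place of code of your own. Each camera call takes 0.05 s, during which the arm holds its last target. There are 200 camera calls.

## Working session

There is one attempt and no reset: what is moved stays moved. The work goes in short steps, Python scripts to look and compute and a tool call to move; the robot and the scene stay as the last step left them, time stands still between calls to the robot, and variables do not carry over. Pictures are saved under pics/ and viewed, at most 14 in all, crops included, and the job is handed in when it is done.

Besides the shell and the picture viewer there is one more tool, called as name(argument=value, ...) on one line, values as JSON. drive_tool: Moves the arm, as the interface text tells. Its arguments: {"type":"object","properties":{"plan":{"type":"array"},"newtons":{"type":"number"}},"required":["plan"]}

```bash
ls; mkdir -p pics
cat > h.py <<'E'
import numpy as np,cv2
from station import manip
from scipy.spatial.transform import Rotation as R
def snap(n):
    s=manip.sense(); d=manip.snapshot(n)
    if 'mount' in d:
        T=np.eye(4);T[:3,:3]=R.from_quat(s['tool_rot']).as_matrix();T[:3,3]=s['tcp_pos'];d['E']=T@d['mount']
    else: d['E']=d['extrinsics']
    d['f']=210/np.tan(np.radians(d['fov_y'])/2)
    return d
def cloud(d):
    v,u=np.mgrid[:420,:560];z=d['z_map'];f=d['f']
    P=np.stack([(u-d['cx'])/f*z,-(v-d['cy'])/f*z,-z,np.ones_like(z)],-1)
    return (P@d['E'].T)[...,:3]
def save(d,n): cv2.imwrite('pics/'+n,d['image'][...,::-1])
E
python3 - <<'E'
from h import *
np.set_printoptions(precision=4,suppress=True)
print(manip.finger_overhang,manip.sense()); 
for n in('scene','side','wrist'):
    d=snap(n);save(d,n+'0.png');np.savez('pics/'+n+'0.npz',img=d['image'],P=cloud(d),z=d['z_map']);print(n,d['f'],d['cx'],d['cy'],d['E'],[k for k in d])
    if n=='wrist':print(d['mount'])
E
```

```text
pics
0.014 {'t': 0.0, 'q': array([-1.3815,  0.5285,  1.4339,  0.    ,  1.1814, -0.1785]), 'qd': array([-0.0005, -0.0005, -0.0011,  0.0001,  0.001 , -0.0016]), 'tau': array([ -0.0018, -44.2357, -17.8027,  -0.0001,   0.0085,   0.    ]), 'tcp_pos': array([ 0.2246, -0.5825,  0.2443]), 'tool_rot': array([ 0.9831,  0.1829,  0.    , -0.0011]), 'force': array([-0.5688,  0.7092,  0.0433]), 'ft_torque': array([-0.0131,  0.0045,  0.0013]), 'gripper_force': 0.0, 'finger_gap': 1.0024757074363735}
scene 525.1146544008731 277.6775871905614 216.58737431909665 [[-0.44   -0.5092  0.7397  1.2262]
 [ 0.8978 -0.2325  0.374   0.3268]
 [-0.0184  0.8287  0.5595  0.6298]
 [ 0.      0.      0.      1.    ]] ['image', 'z_map', 'fov_y', 'cx', 'cy', 'extrinsics', 'E', 'f']
side 543.8304759243956 285.4873009225317 209.43424788497185 [[ 0.9979  0.0501 -0.041   0.4421]
 [-0.0639  0.6629 -0.746  -0.9375]
 [-0.0102  0.747   0.6647  0.9005]
 [ 0.      0.      0.      1.    ]] ['image', 'z_map', 'fov_y', 'cx', 'cy', 'extrinsics', 'E', 'f']
wrist 315.2289229292775 281.4434028113826 213.27281832051276 [[ 0.3593  0.8915  0.276   0.2951]
 [-0.9332  0.3436  0.105  -0.5555]
 [-0.0012 -0.2953  0.9554  0.3735]
 [ 0.      0.      0.      1.    ]] ['image', 'z_map', 'fov_y', 'cx', 'cy', 'mount', 'E', 'f']
[[-0.0003  0.9553  0.2957  0.0755]
 [ 1.      0.0005 -0.0006 -0.0002]
 [-0.0007  0.2957 -0.9553 -0.129 ]
 [ 0.      0.      0.      1.    ]]
```

View pics/scene0.png

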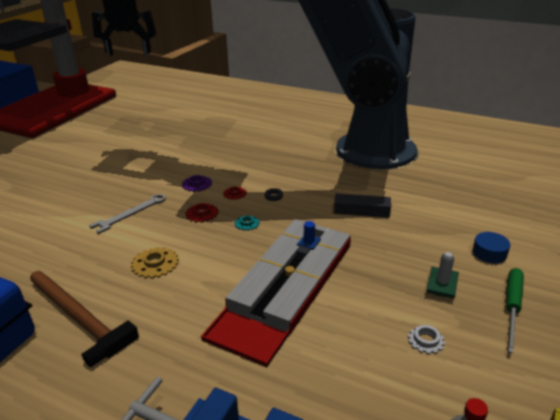

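View pics/side0.png

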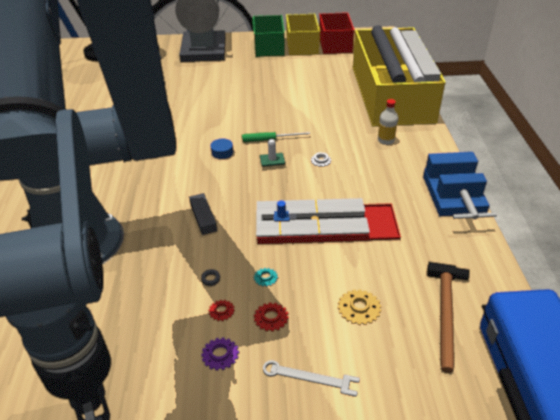

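The scene camera shows the plate around (290,270) with its knob at (309,233) and brass scrap at (290,269). The arbor is at (445,280), gold at (155,262), large red at (202,212) and silver at (427,338). The side view agrees: arbor (272,155), gold (359,307), red (270,317), silver (321,158). The small red, purple, turquoise and dark rings are look-alikes.

```bash
cat > m.py <<'E'
from h import *
np.set_printoptions(precision=4,suppress=True)
def mask(img,lo,hi): return cv2.inRange(cv2.cvtColor(img,cv2.COLOR_RGB2HSV),lo,hi)>0
if __name__=='__main__':
  for n,rois in (('scene',dict(gold=(155,262,28),red=(202,212,20),silver=(427,338,22),arbor=(445,278,28),knob=(309,231,12))),
               ('side',dict(gold=(359,307,26),red=(270,317,22),silver=(321,158,14),arbor=(272,155,20),knob=(281,208,12)))):
    D=np.load('pics/'+n+'0.npz');P=D['P'];hs=cv2.cvtColor(D['img'],cv2.COLOR_RGB2HSV)
    for k,(u,v,r) in rois.items():
        Q=P[v-r:v+r,u-r:u+r].reshape(-1,3);Q=Q[Q[:,2]<0.2]
        def circ(A,lab):
            if len(A)>5:
                c,rr=cv2.minEnclosingCircle(A[:,:2].astype(np.float32));print(n,k,lab,len(A),np.array(c),round(rr,4),np.median(A[:,2]))
        if k in('gold','red','silver'):
            circ(Q[Q[:,2]>0.0125],'collar');circ(Q[Q[:,2]>0.0035],'all')
        if k=='arbor':
            circ(Q[Q[:,2]>0.03],'post');circ(Q[Q[:,2]>0.072],'top')
            A=Q[(Q[:,2]>0.016)&(Q[:,2]<0.024)];print(cv2.minAreaRect((A[:,:2]*1000).astype(np.float32)))
        if k=='knob': circ(Q[Q[:,2]>0.068],'top');circ(Q[Q[:,2]>0.05],'all')
    A=P[(P[...,2]>0.026)&(P[...,2]<0.033)&(hs[...,1]<70)&(P[...,0]>0.35)&(P[...,0]<.8)&(abs(P[...,1])<.12)] 
    print(n,'plate',len(A),cv2.minAreaRect((A[:,:2]*1000).astype(np.float32)))
E
python3 m.py
```

```text
scene gold collar 134 [ 0.6337 -0.2393] 0.0218 0.014457216811610496
scene gold all 744 [ 0.6254 -0.2451] 0.0552 0.0050623910133915095
scene red collar 86 [ 0.4512 -0.2513] 0.0211 0.014371214286142298
scene red all 314 [ 0.4496 -0.2501] 0.0371 0.006480503668099102
scene silver collar 220 [0.6101 0.2725] 0.021 0.014769127461739695
scene silver all 547 [0.611  0.2718] 0.0284 0.010003643197157852
scene arbor post 332 [0.4773 0.2681] 0.0113 0.0570922577719396
scene arbor top 56 [0.4772 0.2681] 0.009 0.07524183985912475
((475.9179992675781, 267.7671203613281), (69.10385131835938, 47.9518928527832), 5.496998310089111)
scene knob top 81 [0.4871 0.0182] 0.0122 0.07261221772434634
scene knob all 173 [0.4874 0.0193] 0.0125 0.0674798264326798
scene plate 4844 ((556.2294311523438, 15.047233581542969), (122.06617736816406, 265.6041259765625), 88.20940399169922)
side gold collar 138 [ 0.6294 -0.2418] 0.0209 0.015160762384569315
side gold all 870 [ 0.6382 -0.2438] 0.0763 0.005702569211745945
side red collar 145 [ 0.4466 -0.2542] 0.0211 0.015201281692883928
side red all 556 [ 0.4487 -0.2482] 0.0603 0.006062680852281288
side silver collar 61 [0.6089 0.2668] 0.0228 0.014684975580908866
side silver all 173 [0.6101 0.2723] 0.0588 0.008743521684950406
side arbor post 126 [0.4745 0.2612] 0.0125 0.05838705030712332
side arbor top 23 [0.4713 0.2637] 0.0115 0.0750711014692318
((470.8568420410156, 308.46044921875), (95.7088851928711, 141.31715393066406), 2.332651138305664)
side knob top 59 [0.483  0.0138] 0.012 0.07323190562068072
side knob all 110 [0.483  0.0138] 0.012 0.06941729524796542
side plate 2870 ((554.2999267578125, 12.299949645996094), (126.35384368896484, 260.1026916503906), 88.41114044189453)
```

drive_tool(plan=[[0,0,0,0,0,7.6,1],[0,0,0,0,0,7.6,1],[0,0,0,0,0,7.7,1],[0.03,-0.04,-0.005,0,0,0,1],[0.03,-0.04,-0.005,0,0,0,1],[0.03,-0.04,-0.005,0,0,0,1],[0.03,-0.04,-0.005,0,0,0,1],[0.03,-0.04,-0.005,0,0,0,1],[0.03,-0.04,-0.005,0,0,0,1],[0.02,-0.04,-0.005,0,0,0,1]])

```text
t: 1.15
tcp_pos: [0.4342, -0.3092, 0.2803]
tool_rot: [1.0, -0.016, 0.0, 0.0]
force: [0.0, -0.8, -0.6]
finger_gap: 1.001
gripper_force: 0.0
```

drive_tool(plan=[[0.02,-0.04,0,0,0,0,1],[0.02,-0.04,0,0,0,0,1],[0.016,-0.04,0,0,0,0,1],[0,-0.04,0,0,0,0,1],[0,-0.04,0,0,0,0,1],[0,-0.04,0,0,0,0,1],[0,-0.04,0,0,0,0,1],[0,-0.04,0,0,0,0,1],[0,0,0,0,0,0,1],[0,0,0,0,0,0,1]])

```text
t: 2.15
tcp_pos: [0.4986, 0.0079, 0.2801]
tool_rot: [1.0, -0.015, -0.0, 0.0]
force: [0.1, 0.3, 0.3]
finger_gap: 0.999
gripper_force: 0.0
```

Run:
```python
from h import *
d=snap('wrist');save(d,'w1.png');np.savez('pics/w1.npz',img=d['image'],P=cloud(d),z=d['z_map'])
s=manip.sense();print(s['tcp_pos'],np.degrees(R.from_quat(s['tool_rot']).as_euler('ZYX')))
```

```text
[0.49883931 0.00699108 0.28007771] [-1.78251528e+00  2.90783295e-03  1.79967314e+02]
```

View pics/w1.png

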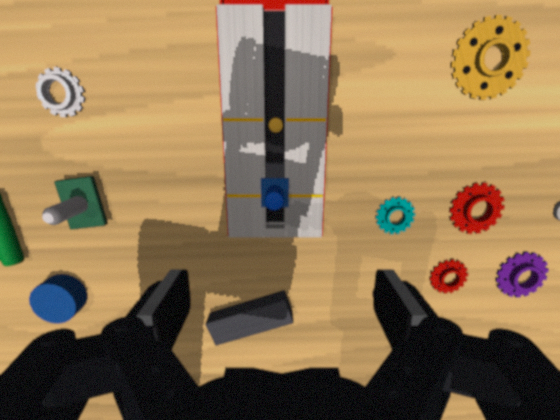

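The wrist view shows everything: knob (273,195), scrap (275,125), arbor base (80,203), gold (490,57), red (477,208), silver (59,92).

```bash
cat > w.py <<'E'
from m import *
D=np.load('pics/w1.npz');P=D['P'];hs=cv2.cvtColor(D['img'],cv2.COLOR_RGB2HSV)
print('table z near objs',[np.median(P[v-6:v+6,u-6:u+6,2]) for u,v in((130,60),(400,60),(420,150),(130,180))])
def roi(u,v,r):return P[v-r:v+r,max(u-r,0):u+r].reshape(-1,3)
def circ(A,lab):
    c,rr=cv2.minEnclosingCircle(A[:,:2].astype(np.float32));print(lab,len(A),np.array(c),round(rr,4),A[:,:2].mean(0),np.median(A[:,2]))
for k,u,v,r in(('gold',490,57,46),('red',477,208,30),('silver',59,92,28)):
    Q=roi(u,v,r);Q=Q[Q[:,2]<.03];circ(Q[Q[:,2]>.013],k+' collar');circ(Q[Q[:,2]>.003],k+' all')
Q=roi(75,205,38);circ(Q[Q[:,2]>.072],'post top')
m=(hs[...,0]>35)&(hs[...,0]<95)&(hs[...,1]>60)&(P[...,2]>.015)&(P[...,2]<.025);m[:,:40]=0;m[:,120:]=0;A=P[m];print('base',len(A),cv2.minAreaRect((A[:,:2]*1000).astype(np.float32)))
circ((lambda Q:Q[Q[:,2]>.069])(roi(273,195,16)),'knob')
# plate
m=(abs(P[...,2]-.03)<.0035);m[:,:205]=0;m[:,345:]=0;A=P[m];print('plate',len(A),cv2.minAreaRect((A[:,:2]*1000).astype(np.float32)))
y=[];
for r in range(10,232,3):
    c=np.where(m[r])[0]
    if len(c)>30:
        a,b=c[0],c[-1];y.append((P[r,a,0],P[r,a,1],P[r,b,1]))
y=np.array(y)
for j in(1,2):
    p=np.polyfit(y[:,0],y[:,j],1);print('edge slope deg',np.degrees(np.arctan(p[0])),'y at .556',np.polyval(p,.556))
ye=(hs[...,0]>15)&(hs[...,0]<32)&(hs[...,1]>120)&m
for a,b in((112,130),(185,205)):
    v,u=np.where(ye[a:b]);q=P[a+v,u];p=np.polyfit(q[:,1],q[:,0],1);print('line',len(q),p,'x at y=.012',np.polyval(p,.012))
Q=P[120:131,270:281].reshape(-1,3);print('scrap',Q.mean(0))
E
python3 w.py
```

```text
table z near objs [np.float64(0.000565093645625403), np.float64(0.0005084517909572095), np.float64(0.0005642457785001165), np.float64(0.0003668212395249171)]
gold collar 615 [ 0.6307 -0.2396] 0.0206 [ 0.6307 -0.2391] 0.016190171255318575
gold all 4577 [ 0.6423 -0.2323] 0.0594 [ 0.6314 -0.2379] 0.005801614077533546
red collar 409 [ 0.448  -0.2515] 0.0202 [ 0.4479 -0.2512] 0.016031262252637346
red all 1855 [ 0.4387 -0.2618] 0.0497 [ 0.4496 -0.2492] 0.005797624698158699
silver collar 557 [0.6085 0.2706] 0.0204 [0.6088 0.2702] 0.016067093688793388
silver all 1427 [0.6039 0.2804] 0.0389 [0.6085 0.267 ] 0.008229565777423009
post top 253 [0.5226 0.1395] 0.1432 [0.4879 0.2309] 0.07625550415868704
base 1466 ((474.88128662109375, 266.22735595703125), (64.64892578125, 47.8845100402832), 4.959076404571533)
knob 299 [0.5249 0.0136] 0.0498 [0.4867 0.0166] 0.07460255733482335
plate 21687 ((470.56805419921875, 25.571388244628906), (145.96510314941406, 441.056884765625), 82.587158203125)
edge slope deg -1.782191292723409 y at .556 0.07420974346826498
edge slope deg -1.829867148081454 y at .556 -0.04489714185108523
line 287 [0.0342 0.5698] x at y=.012 0.5702253253667634
line 236 [0.0302 0.4799] x at y=.012 0.4802760313740199
scrap [0.5641 0.0134 0.0306]
```

drive_tool(plan=[[-0.014,-0.0095,0.024,0,0,0,0],[0,0,0.04,0,0,0,0],[0,0,0.04,0,0,0,0],[0,0,0.04,0,0,0,0],[0,0,0.04,0,0,0,0],[0,0,0.04,0,0,0,0],[0,0,0,0,0,0,0],[0,0,0,0,0,0,-1],[0,0,0,0,0,0,-1],[0,0,0,0,0,0,-1]], newtons=20)

```text
t: 3.2
tcp_pos: [0.4859, 0.0168, 0.0574]
tool_rot: [1.0, -0.016, 0.001, 0.0]
force: [1.2, 0.3, -13.8]
finger_gap: 0.247
gripper_force: 22.5
```

drive_tool(plan=[[0,0,0,0,0,0,-1],[0,0,0,0,0,0,-1]])

```text
t: 3.4
tcp_pos: [0.486, 0.0168, 0.0573]
tool_rot: [1.0, -0.016, 0.001, 0.0]
force: [1.0, -0.7, -6.7]
finger_gap: 0.248
gripper_force: 23.1
```

drive_tool(plan=[[0.006,0,0,0,0,0,-1],[0.012,0,0,0,0,0,-1],[0.012,0,0,0,0,0,-1],[0.012,0,0,0,0,0,-1],[0.012,0,0,0,0,0,-1],[0.012,0,0,0,0,0,-1],[0.012,0,0,0,0,0,-1],[0.012,0,0,0,0,0,-1],[0.012,0,0,0,0,0,-1],[0.012,0,0,0,0,0,-1]])

```text
t: 4.4
tcp_pos: [0.5989, 0.0133, 0.0573]
tool_rot: [1.0, -0.016, -0.001, 0.0]
force: [-2.5, -1.5, -0.2]
finger_gap: 0.248
gripper_force: 23.7
```

drive_tool(plan=[[0.012,0,0,0,0,0,-1],[0.012,0,0,0,0,0,-1],[0.012,0,0,0,0,0,-1],[0.012,0,0,0,0,0,-1],[0.006,0,0,0,0,0,-1],[0.003,0,0,0,0,0,-1],[0,0,0,0,0,0,-1],[0,0,0,0,0,0,-1]])

```text
t: 5.2
tcp_pos: [0.6571, 0.0115, 0.0573]
tool_rot: [1.0, -0.016, 0.002, 0.0]
force: [-0.2, -1.4, 4.5]
finger_gap: 0.249
gripper_force: 24.0
```

drive_tool(plan=[[0.002,0,0,0,0,0,-1],[0,0,0,0,0,0,-1],[0,0,0,0,0,0,0],[0,0,0,0,0,0,0],[0,0,-0.03,0,0,0,0],[0,0,-0.05,0,0,0,0],[-0.02,0,-0.05,0,0,0,0],[-0.03,0,-0.04,0,0,0,0],[-0.04,0,0,0,0,0,1],[0,0,0,0,0,0,1]])

```text
t: 6.2
tcp_pos: [0.5627, 0.0159, 0.2227]
tool_rot: [1.0, -0.016, -0.004, -0.001]
force: [0.5, -0.1, 0.0]
finger_gap: 0.817
gripper_force: 0.0
```

Run:
```python
from h import *
d=snap('wrist');save(d,'w2.png');s=manip.sense();print(s['tcp_pos'],s['force'])
d=snap('scene');cv2.imwrite('pics/s2.png',cv2.resize(d['image'][190:380,180:380,::-1],None,fx=3,fy=3))
```

```text
[0.56616767 0.0153168  0.22267825] [1.07004854 0.24382266 0.10318893]
```

View pics/s2.png

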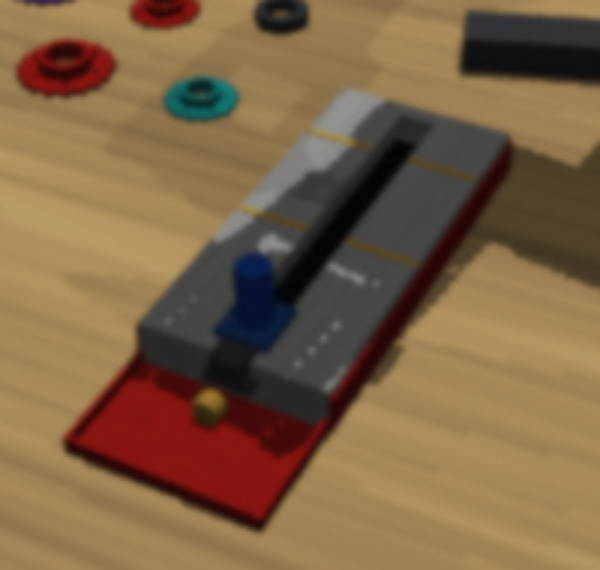

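The scraper is at its stop and the brass slug lies in the red tray at crop (210,407). I'll check its position numerically.

Run:
```python
from h import *
np.set_printoptions(precision=4,suppress=True)
for i in range(1):
  d=snap('scene');P=cloud(d);hs=cv2.cvtColor(d['image'],cv2.COLOR_RGB2HSV)
  a=np.radians(-1.8);o=np.array([.5554,.0147]);M=np.array([[np.cos(a),np.sin(a)],[-np.sin(a),np.cos(a)]])
  sub=(slice(315,335),slice(238,262));m=(hs[sub][...,0]>10)&(hs[sub][...,0]<35)&(hs[sub][...,1]>70)
  Q=P[sub][m];print(len(Q),((Q[:,:2]-o)@M.T).mean(0),((Q[:,:2]-o)@M.T).min(0),((Q[:,:2]-o)@M.T).max(0),Q[:,2].min(),Q[:,2].max())
  Q=P[268:310,250:280].reshape(-1,3);Q=Q[(Q[:,2]>.05)&(Q[:,2]<.09)];print('knob',((Q[:,:2]-o)@M.T).mean(0))
```

```text
101 [0.1597 0.0039] [ 0.1334 -0.0152] [0.6607 0.3331] 0.0022313272214516955 0.6297691332749022
knob [0.1075 0.0032]
```

drive_tool(plan=[[-0.0165,-0.0413,0,0,0,0,0.3],[-0.0165,-0.0413,0,0,0,0,0.3],[-0.0165,-0.0413,0,0,0,0,0.3],[-0.0165,-0.0413,0,0,0,0,0.3],[-0.0165,-0.0413,0,0,0,0,0.3],[-0.0163,-0.0415,0,0,0,0,0.3],[0,0,0,0,0,-6.8,0.3],[0,0,0.04,0,0,0,0.3],[0,0,0,0,0,0,0.3],[0,0,0,0,0,0,0.3]])

```text
t: 7.35
tcp_pos: [0.479, 0.2656, 0.1816]
tool_rot: [0.999, 0.043, -0.001, 0.0]
force: [0.5, -0.5, 0.1]
finger_gap: 0.652
gripper_force: 0.0
```

Run:
```python
from m import *
s=manip.sense();d=snap('wrist');save(d,'w3.png');P=cloud(d);print(s['tcp_pos'],np.degrees(R.from_quat(s['tool_rot']).as_euler('ZYX'))[0])
hs=cv2.cvtColor(d['image'],cv2.COLOR_RGB2HSV)
near=np.hypot(P[...,0]-.475,P[...,1]-.266)<.045
A=P[near&(P[...,2]>.071)&(P[...,2]<.08)];print('top',len(A),cv2.minEnclosingCircle(A[:,:2].astype(np.float32)),A[:,:2].mean(0))
A=P[near&(P[...,2]>.015)&(P[...,2]<.0235)&(hs[...,0]>35)&(hs[...,0]<95)&(hs[...,1]>60)];print(len(A),cv2.minAreaRect((A[:,:2]*1000).astype(np.float32)))
```

```text
[0.479  0.2656 0.1816] 4.954303729292578
top 488 ((0.4743054509162903, 0.2675548791885376), 0.010906564071774483) [0.4754 0.2677]
2245 ((474.51641845703125, 267.4431457519531), (64.81954193115234, 46.6493034362793), 4.938351631164551)
```

View pics/w3.png

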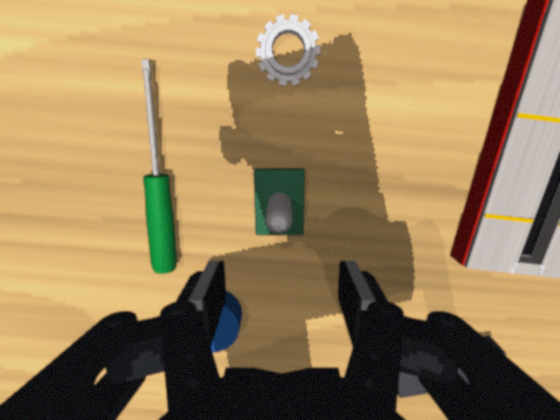

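The wrist view shows the post at (279,212) on the green base, square to the tool. Descending to grip the post.

drive_tool(plan=[[-0.004,-0.002,0.03,0,0,0,0.2],[0,0,0.04,0,0,0,0.2],[0,0,0.04,0,0,0,0.2],[0,0,0.0195,0,0,0,0.2],[0,0,0,0,0,0,0.2],[0,0,0,0,0,0,-1],[0,0,0,0,0,0,-1],[0,0,0,0,0,0,-1],[0,0,0,0,0,0,-1],[0,0,0,0,0,0,-1]], newtons=50)

```text
t: 8.4
tcp_pos: [0.4763, 0.2677, 0.0552]
tool_rot: [0.999, 0.043, 0.002, -0.001]
force: [0.9, -0.6, 7.2]
finger_gap: 0.241
gripper_force: 49.4
```

drive_tool(plan=[[0,0,0,0,0,0,-1],[0,0,-0.02,0,0,0,-1],[0,0,-0.04,0,0,0,-1],[0,0,-0.03,0,0,0,-1],[0,0,0,0,0,6.8,-1],[0,0,0,0,0,0,-1],[0,0,0,0,0,0,-1]])

```text
t: 9.1
tcp_pos: [0.4734, 0.2668, 0.1427]
tool_rot: [1.0, -0.015, -0.001, 0.0]
force: [-0.1, -0.5, -4.5]
finger_gap: 0.24
gripper_force: 49.8
```

Run:
```python
from m import *
s=manip.sense();d=snap('scene');cv2.imwrite('pics/s4.png',cv2.resize(d['image'][150:360,330:530,::-1],None,fx=2.5,fy=2.5));P=cloud(d);t=s['tcp_pos'];print(t,np.degrees(R.from_quat(s['tool_rot']).as_euler('ZYX')),s['force'],s['finger_gap'])
hs=cv2.cvtColor(d['image'],cv2.COLOR_RGB2HSV)
near=np.hypot(P[...,0]-t[0],P[...,1]-t[1])<.06
A=P[near&(P[...,2]>.09)&(P[...,2]<.125)&(hs[...,0]>35)&(hs[...,0]<95)&(hs[...,1]>60)]
z=np.percentile(A[:,2],90);print(len(A),z);A=A[A[:,2]>z-.004];print(cv2.minAreaRect((A[:,:2]*1000).astype(np.float32)))
```

```text
[0.4734 0.2668 0.1427] [ -1.6906   0.1104 179.9595] [-0.0854 -0.5482 -4.4972] 0.2396503908849254
530 0.1072996031580731
((472.82171630859375, 267.6092529296875), (46.29322814941406, 69.21118927001953), 88.8978500366211)
```

View pics/s4.png

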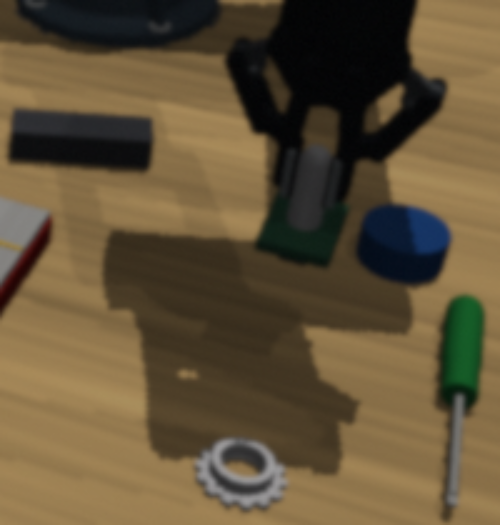

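The arbor is held upright (base centred between the fingers near crop (305,235)).

drive_tool(plan=[[0.01,0.0416,0,0,0,0,-1],[0.01,0.0416,0,0,0,0,-1],[0.01,0.0416,0,0,0,0,-1],[0.01,0.0416,0,0,0,0,-1],[0.01,0.0416,0,0,0,0,-1],[0.0105,0.0415,0,0,0,0,-1],[0,0,0,0,0,0,-1],[0,0,0,0,0,0,-1],[0,0,0.03,0,0,0,-1],[0,0,0,0,0,0,-1]])

```text
t: 10.15
tcp_pos: [0.5234, 0.0175, 0.1101]
tool_rot: [1.0, -0.015, -0.005, -0.001]
force: [-0.9, 0.6, -5.1]
finger_gap: 0.244
gripper_force: 50.5
```

Run:
```python
from m import *
s=manip.sense();d=snap('scene');P=cloud(d);t=s['tcp_pos'];print(t,np.degrees(R.from_quat(s['tool_rot']).as_euler('ZYX')),s['force'],s['finger_gap'])
hs=cv2.cvtColor(d['image'],cv2.COLOR_RGB2HSV)
near=np.hypot(P[...,0]-t[0],P[...,1]-t[1])<.06
A=P[near&(P[...,2]>.06)&(P[...,2]<.095)&(hs[...,0]>35)&(hs[...,0]<95)&(hs[...,1]>60)]
z=np.percentile(A[:,2],90);print(len(A),z);A=A[A[:,2]>z-.004];print(cv2.minAreaRect((A[:,:2]*1000).astype(np.float32)))
y0=.0147-.0314*(t[0]-.5554);print('y err to centre line',t[1]-y0)
```

```text
[0.5234 0.0175 0.1101] [  -1.7168    0.5323 -179.9051] [-0.8589  0.572  -5.0917] 0.24371514316563833
456 0.07492337674998722
((524.5205078125, 20.508684158325195), (45.67589569091797, 63.76667785644531), 86.82337951660156)
y err to centre line 0.0018327286260134378
```

drive_tool(plan=[[0.001,0.002,0.01,0,0,0,-1],[0,0,0,0,0,0,-1],[0,0,0.01,0,0,0,-1],[0,0,0.005,0,0,0,-1],[0,0,0.004,0,0,0,-1],[0,0,0.003,0,0,0,-1],[0,0,0,0,0,0,-1],[0,0,0,0,0,0,-1]])

```text
t: 11.0
tcp_pos: [0.528, 0.0137, 0.0811]
tool_rot: [1.0, -0.016, 0.0, 0.0]
force: [0.5, -0.3, -4.4]
finger_gap: 0.239
gripper_force: 50.5
```

drive_tool(plan=[[-0.001,-0.0015,0.002,0,0,0,-1],[0,0,0.002,0,0,0,-1],[0,0,0.001,0,0,0,-1],[0,0,0.001,0,0,0,-1],[0,0,0,0,0,0,-1],[0,0,0,0,0,0,-1]])

```text
t: 11.6
tcp_pos: [0.5269, 0.0154, 0.0753]
tool_rot: [1.0, -0.016, -0.0, -0.0]
force: [-1.3, 1.0, -0.4]
finger_gap: 0.241
gripper_force: 50.8
```

drive_tool(plan=[[0,0,0,0,0,0,-0.2],[0,0,0,0,0,0,0.2],[0,0,0,0,0,0,0.2],[0,0,-0.03,0,0,0,0.2],[0,0,-0.04,0,0,0,0.2],[0,0,-0.04,0,0,0,0.2],[-0.01,0,-0.04,0,0,0,0.3],[0,0,0,0,0,0,0.3],[0,0,0,0,0,0,0.3],[0,0,0,0,0,0,0.3]])

```text
t: 12.6
tcp_pos: [0.5164, 0.0157, 0.2242]
tool_rot: [1.0, -0.016, -0.001, -0.0]
force: [-0.5, -0.2, -0.1]
finger_gap: 0.645
gripper_force: 0.0
```

```bash
cat > look.py <<'E'
from m import *
import sys
s=manip.sense();d=snap('wrist');save(d,sys.argv[1]);P=cloud(d);print(s['tcp_pos'],np.degrees(R.from_quat(s['tool_rot']).as_euler('ZYX'))[0])
hs=cv2.cvtColor(d['image'],cv2.COLOR_RGB2HSV)
near=np.hypot(P[...,0]-.5254,P[...,1]-.0156)<.045
def f(lo,hi,lab):
    A=P[near&(P[...,2]>lo)&(P[...,2]<hi)]
    if len(A)>9:print(lab,len(A),cv2.minEnclosingCircle(A[:,:2].astype(np.float32)),A[:,:2].mean(0),np.median(A[:,2]))
f(.0945,.1,'post flat');f(.085,.0945,'post upper')
A=P[near&(P[...,2]>.036)&(P[...,2]<.044)&(hs[...,0]>35)&(hs[...,0]<95)&(hs[...,1]>60)]
if len(A)>9:print('base',len(A),cv2.minAreaRect((A[:,:2]*1000).astype(np.float32)),np.median(A[:,2]))
E
python3 look.py w5.png
```

```text
[0.5164 0.0157 0.2242] -1.8284052018183738
post flat 258 ((0.5246489644050598, 0.015327694825828075), 0.008537263609468937) [0.5248 0.0156] 0.09701731229229882
post upper 246 ((0.524401068687439, 0.015589261427521706), 0.01108267530798912) [0.527  0.0153] 0.09205537088747229
base 2108 ((524.8546752929688, 15.304306983947754), (46.192665100097656, 64.92908477783203), 87.90685272216797) 0.04038279575892664
```

View pics/w5.png

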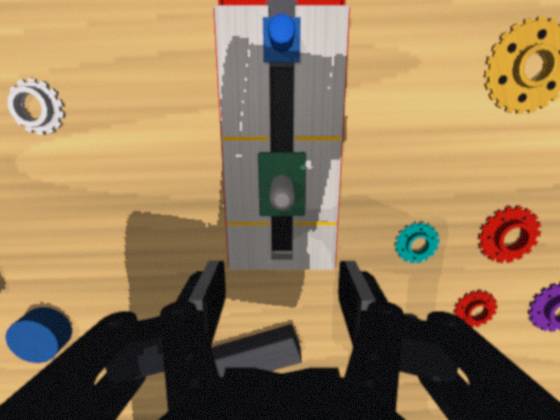

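The arbor is seated between the yellow lines (base (282,184), lines at rows 138 and 224). Next is gold.

drive_tool(plan=[[0.0204,0.042,0,0,0,0,0.3],[0.0204,0.042,0,0,0,0,0.3],[0.0204,0.042,0,0,0,0,0.3],[0.0204,0.042,0,0,0,0,0.3],[0.0204,0.042,0,0,0,0,0.3],[0.0203,0.0416,0,0,0,0,0.3],[0,0,0.04,0,0,0,0.3],[0,0,0.03,0,0,0,0.3],[0,0,0,0,0,0,0.3],[0,0,0,0,0,0,0.3]])

```text
t: 13.65
tcp_pos: [0.6306, -0.2393, 0.1533]
tool_rot: [1.0, -0.016, -0.002, -0.001]
force: [-0.4, -0.0, -0.4]
finger_gap: 0.648
gripper_force: 0.0
```

```bash
cat > collar.py <<'E'
from m import *
import sys
c=np.array([float(sys.argv[2]),float(sys.argv[3])])
s=manip.sense();d=snap('wrist');save(d,sys.argv[1]);P=cloud(d);t=s['tcp_pos'];y=R.from_quat(s['tool_rot']).as_matrix();print(t,np.degrees(R.from_quat(s['tool_rot']).as_euler('ZYX'))[0])
near=np.hypot(P[...,0]-c[0],P[...,1]-c[1])<.03
A=P[near&(P[...,2]>.013)&(P[...,2]<.022)]
(cx,cy),r=cv2.minEnclosingCircle(A[:,:2].astype(np.float32));print(len(A),cx,cy,r,A[:,:2].mean(0),np.median(A[:,2]))
print('tool shift',(y.T@(np.array([cx,cy,.020])-t)))
E
python3 collar.py w6.png .6307 -.2396
```

```text
[ 0.6306 -0.2393  0.1533] -1.8273062190298877
801 0.6308815479278564 -0.2398988902568817 0.019940027967095375 [ 0.6314 -0.24  ] 0.016128729252414764
tool shift [0.0007 0.0008 0.1333]
```

drive_tool(plan=[[0.0005,0.0005,0.04,0,0,0,0.3],[0,0,0.04,0,0,0,0.3],[0,0,0.04,0,0,0,0.3],[0,0,0.01,0,0,0,0.3],[0,0,0.003,0,0,0,0.3],[0,0,0,0,0,0,0.3],[0,0,0,0,0,0,0.3]], newtons=40)

```text
t: 14.4
tcp_pos: [0.6336, -0.2412, 0.0249]
tool_rot: [1.0, -0.016, 0.002, 0.001]
force: [-0.4, 0.9, 0.5]
finger_gap: 0.649
gripper_force: 0.0
```

drive_tool(plan=[[0,0,0,0,0,0,-1],[0,0,0,0,0,0,-1],[0,0,0,0,0,0,-1],[0,0,0,0,0,0,-1]])

```text
t: 14.8
tcp_pos: [0.633, -0.2408, 0.0249]
tool_rot: [1.0, -0.016, 0.002, 0.001]
force: [-1.1, 1.3, 6.9]
finger_gap: 0.433
gripper_force: 39.3
```

drive_tool(plan=[[0,0,-0.01,0,0,0,-1],[0,0,-0.03,0,0,0,-1],[0,0,-0.04,0,0,0,-1],[0,0,-0.04,0,0,0,-1],[0,0,-0.03,0,0,0,-1],[0,0,0,0,0,0,-1],[0,0,0,0,0,0,-1],[0,0,0,0,0,0,-1]])

```text
t: 15.6
tcp_pos: [0.6303, -0.2395, 0.1703]
tool_rot: [1.0, -0.016, -0.002, -0.001]
force: [-0.5, -1.2, -2.5]
finger_gap: 0.431
gripper_force: 40.5
```

Run:
```python
from m import *
s=manip.sense();d=snap('wrist');P=cloud(d);np.savez('pics/w7.npz',img=d['image'],P=P);e=snap('side');t=s['tcp_pos'];print(t,s['force'],s['finger_gap'],np.degrees(R.from_quat(s['tool_rot']).as_euler('ZYX')))
a=d['image'][...,::-1];b=cv2.resize(e['image'][150:360,240:520,::-1],(560,420));cv2.imwrite('pics/c7.png',cv2.resize(np.hstack([a,b]),(800,300)))
M=R.from_quat(s['tool_rot']).as_matrix();Q=(P-t)@M
hs=cv2.cvtColor(d['image'],cv2.COLOR_RGB2HSV)
g=(hs[...,0]>14)&(hs[...,0]<32)&(hs[...,1]>110)&(abs(Q[...,2])<.06)
A=Q[g];print(len(A),'gold tool frame z pct',np.percentile(A[:,2],[2,20,50,80,98]))
D=A[A[:,2]>np.percentile(A[:,2],50)-.003];print('disc',D.min(0),D.max(0),cv2.minEnclosingCircle(D[:,:2].astype(np.float32)))
p=np.linalg.lstsq(np.c_[D[:,:2],np.ones(len(D))],D[:,2],rcond=None)[0];print('tilt deg',np.degrees(p[:2]))
```

```text
[ 0.6303 -0.2395  0.1703] [-0.5098 -1.1602 -2.5091] 0.4305264872151173 [  -1.8291    0.2049 -179.8906]
14919 gold tool frame z pct [-0.0477  0.0098  0.0195  0.0202  0.0218]
disc [-0.0475 -0.045   0.0165] [0.0427 0.045  0.0251] ((-0.0028793078381568193, 0.00015943919424898922), 0.04575943946838379)
tilt deg [0.2594 0.0334]
```

View pics/c7.png

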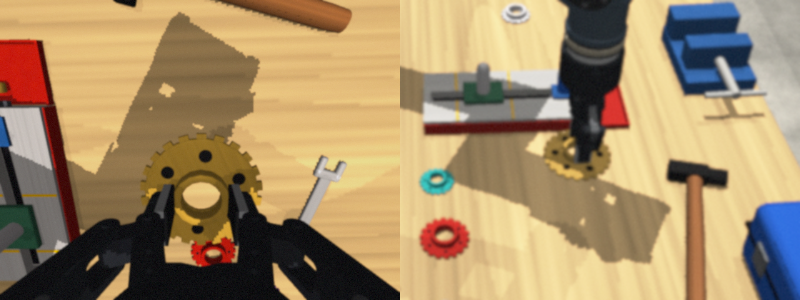

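Gold hangs flat, gripped at the collar (left half (200,190)), with its axis 2.5 mm behind the TCP in tool x. Carrying it over the post.

drive_tool(plan=[[-0.0185,-0.0419,0,0,0,0,-1],[-0.0185,-0.0419,0,0,0,0,-1],[-0.0185,-0.0419,0,0,0,0,-1],[-0.0185,-0.0419,0,0,0,0,-1],[-0.0186,-0.0419,0,0,0,0,-1],[-0.0186,-0.042,0,0,0,0,-1],[0,0,0,0,0,0,-1],[0,0,0.02,0,0,0,-1],[0,0,0,0,0,0,-1],[0,0,0,0,0,0,-1]])

```text
t: 16.7
tcp_pos: [0.5283, 0.0143, 0.1513]
tool_rot: [1.0, -0.016, -0.001, -0.0]
force: [0.2, -1.0, -1.4]
finger_gap: 0.43
gripper_force: 40.7
```

drive_tool(plan=[[0,0,0,0,0,0,-1],[0,0,0,0,0,0,-1]])

```text
t: 16.9
tcp_pos: [0.5291, 0.0141, 0.1525]
tool_rot: [1.0, -0.016, 0.0, 0.0]
force: [0.6, 0.1, -1.0]
finger_gap: 0.432
gripper_force: 40.7
```

```bash
cat > held.py <<'E'
from m import *
import sys
# where held sprocket's hole and post appear: wrist view
s=manip.sense();d=snap('wrist');P=cloud(d);t=s['tcp_pos'];print(t,s['force'],np.degrees(R.from_quat(s['tool_rot']).as_euler('ZYX')))
cv2.imwrite('pics/'+sys.argv[1],cv2.resize(d['image'][170:390,160:420,::-1],None,fx=2.5,fy=2.5))
near=np.hypot(P[...,0]-.5247,P[...,1]-.0155)<.013
A=P[near&(P[...,2]>.0945)&(P[...,2]<.0985)]
if len(A)>9:print('post top',len(A),cv2.minEnclosingCircle(A[:,:2].astype(np.float32)),A[:,:2].mean(0))
M=R.from_quat(s['tool_rot']).as_matrix();print('tool->post',M.T@(np.array([.5247,.0155,0])-t))
E
python3 held.py w8.png
```

```text
[0.5291 0.0141 0.1525] [ 0.6256  0.0909 -0.9785] [ -1.8731  -0.0481 179.9923]
post top 26 ((0.5179660320281982, 0.015509501099586487), 0.00402689166367054) [0.5182 0.0154]
tool->post [-0.0046 -0.0013  0.1525]
```

View pics/w8.png

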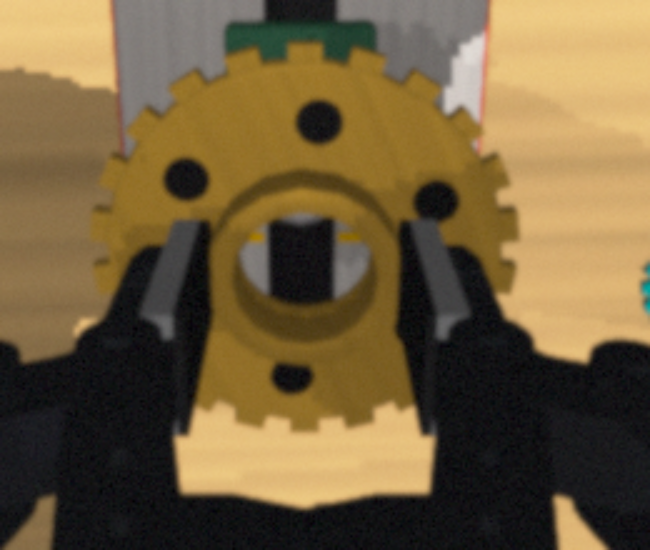

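Through the hole (crop (305,260)) only the slot is visible, as the post is still below and hidden by the disc. The remaining shift is about −2 mm x and −1 mm y.

drive_tool(plan=[[-0.002,-0.0013,0.01,0,0,0,-1],[0,0,0.015,0,0,0,-1],[0,0,0.01,0,0,0,-1],[0,0,0,0,0,0,-1],[0,0,0,0,0,0,-1],[0,0,0,0,0,0,-1]])

```text
t: 17.55
tcp_pos: [0.527, 0.016, 0.1174]
tool_rot: [1.0, -0.016, 0.0, 0.0]
force: [-0.6, 0.0, -0.9]
finger_gap: 0.428
gripper_force: 40.7
```

```bash
python3 held.py w9.png
```

```text
[0.527  0.016  0.1174] [-0.5641  0.0244 -0.9124] [ -1.829   -0.0496 179.9945]
post top 599 ((0.5245925784111023, 0.01554215606302023), 0.008444443345069885) [0.5253 0.0155]
tool->post [-0.0024  0.0005  0.1174]
```

View pics/w9.png

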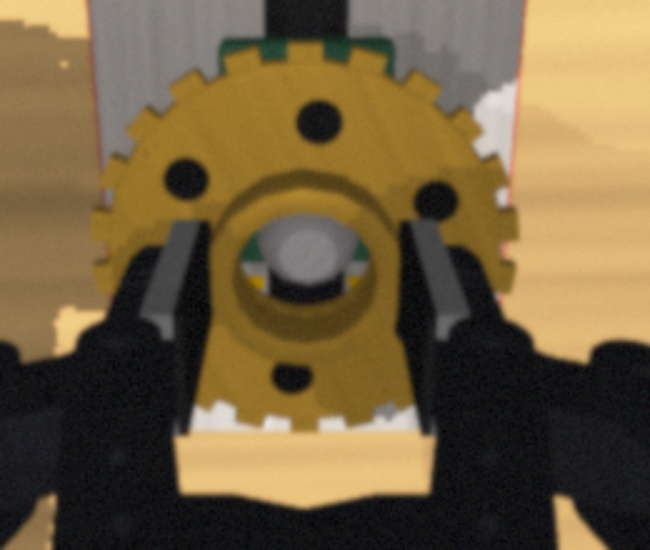

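The post is centred in the hole at crop (306,255). Descending.

drive_tool(plan=[[0,0,0.01,0,0,0,-1],[0,0,0.01,0,0,0,-1],[0,0,0.01,0,0,0,-1],[0,0,0.01,0,0,0,-1],[0,0,0.006,0,0,0,-1],[0,0,0.004,0,0,0,-1],[0,0,0,0,0,0,-1],[0,0,0,0,0,0,-1]])

```text
t: 18.4
tcp_pos: [0.5268, 0.016, 0.0671]
tool_rot: [1.0, -0.016, 0.0, 0.0]
force: [0.2, 0.2, -1.5]
finger_gap: 0.429
gripper_force: 40.7
```

drive_tool(plan=[[0,0,0.002,0,0,0,-1],[0,0,0,0,0,0,-1],[0,0,0,0,0,0,-1]])

```text
t: 18.7
tcp_pos: [0.5268, 0.016, 0.0653]
tool_rot: [1.0, -0.016, 0.0, 0.0]
force: [-0.2, -0.5, -0.9]
finger_gap: 0.433
gripper_force: 40.7
```

drive_tool(plan=[[0,0,0,0,0,0,0],[0,0,0,0,0,0,0.3],[0,0,0,0,0,0,0.3],[0,0,-0.02,0,0,0,0.3],[0,0,-0.04,0,0,0,0.3],[0,0,-0.04,0,0,0,0.3],[-0.01,0,-0.05,0,0,0,0.3],[0,0,0,0,0,0,0.3],[0,0,0,0,0,0,0.3]])

```text
t: 19.6
tcp_pos: [0.5173, 0.0163, 0.2156]
tool_rot: [1.0, -0.016, 0.002, 0.0]
force: [-0.3, -0.3, -0.7]
finger_gap: 0.65
gripper_force: 0.0
```

```bash
cat > top.py <<'E'
from m import *
import sys
s=manip.sense();d=snap('wrist');save(d,sys.argv[1]);P=cloud(d);zc=float(sys.argv[2]);print(s['tcp_pos'])
r=np.hypot(P[...,0]-.5247,P[...,1]-.0155)
A=P[(r<.035)&(abs(P[...,2]-zc)<.0025)];print('collar top',len(A),cv2.minEnclosingCircle(A[:,:2].astype(np.float32)),np.median(A[:,2]))
A=P[(r<.035)&(P[...,2]>.0945)&(P[...,2]<.1)];print('post',len(A),cv2.minEnclosingCircle(A[:,:2].astype(np.float32)) if len(A) else '')
E
python3 top.py w10.png .056; python3 collar.py x.png .448 -.2515
```

```text
[0.5173 0.0163 0.2156]
collar top 551 ((0.524505615234375, 0.016147395595908165), 0.01988978497684002) 0.056204336942061894
post 278 ((0.5242353677749634, 0.015362124890089035), 0.008867991156876087)
[0.5165 0.0164 0.2142] -1.824031843857528
556 0.4474552273750305 -0.2517032027244568 0.020701801404356956 [ 0.4484 -0.2509] 0.016081731749405165
tool shift [-0.0605  0.2702  0.1942]
```

drive_tool(plan=[[-0.0086,0.0386,0,0,0,0,0.3],[-0.0086,0.0386,0,0,0,0,0.3],[-0.0086,0.0386,0,0,0,0,0.3],[-0.0086,0.0386,0,0,0,0,0.3],[-0.0087,0.0386,0,0,0,0,0.3],[-0.0087,0.0386,0,0,0,0,0.3],[-0.0087,0.0386,0,0,0,0,0.3],[0,0,0.04,0,0,0,0.3],[0,0,0.02,0,0,0,0.3],[0,0,0,0,0,0,0.3]])

```text
t: 20.7
tcp_pos: [0.445, -0.2502, 0.1498]
tool_rot: [1.0, -0.017, -0.004, -0.004]
force: [-0.3, 0.6, 1.0]
finger_gap: 0.646
gripper_force: 0.0
```

drive_tool(plan=[[0,0,0,0,0,0,0.3],[0,0,0,0,0,0,0.3]])

```text
t: 20.9
tcp_pos: [0.4483, -0.2519, 0.1545]
tool_rot: [1.0, -0.016, 0.0, 0.0]
force: [-0.0, -0.1, 0.0]
finger_gap: 0.648
gripper_force: 0.0
```

```bash
python3 collar.py w11.png .448 -.2515
```

```text
[ 0.4483 -0.2519  0.1545] -1.791234124162478
785 0.4477281868457794 -0.25221025943756104 0.019928431138396263 [ 0.4483 -0.2521] 0.016061805710979538
tool shift [-0.0007  0.0003  0.1345]
```

View pics/w11.png

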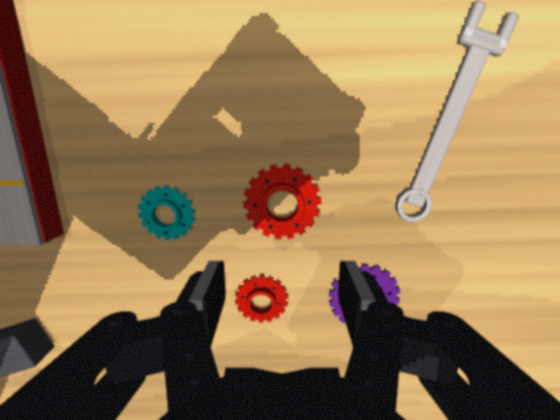

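The large red is at (282,200), with the small red look-alike at (262,298) left alone. Descending on the large one.

drive_tool(plan=[[-0.0007,0,0.04,0,0,0,0.3],[0,0,0.04,0,0,0,0.3],[0,0,0.03,0,0,0,0.3],[0,0,0.015,0,0,0,0.3],[0,0,0.005,0,0,0,0.3],[0,0,0,0,0,0,0.3],[0,0,0,0,0,0,0.3],[0,0,0,0,0,0,0.3]])

```text
t: 21.75
tcp_pos: [0.4478, -0.2523, 0.0254]
tool_rot: [1.0, -0.016, 0.001, 0.001]
force: [1.1, 0.2, 0.8]
finger_gap: 0.649
gripper_force: 0.0
```

drive_tool(plan=[[0,0,0,0,0,0,-1],[0,0,0,0,0,0,-1],[0,0,0,0,0,0,-1],[0,0,0,0,0,0,-1],[0,0,-0.02,0,0,0,-1],[0,0,-0.04,0,0,0,-1],[0,0,-0.04,0,0,0,-1],[0,0,-0.04,0,0,0,-1],[0,0,0,0,0,0,-1],[0,0,0,0,0,0,-1]])

```text
t: 22.75
tcp_pos: [0.4472, -0.2519, 0.1652]
tool_rot: [1.0, -0.016, 0.001, 0.001]
force: [-0.8, -0.1, -2.9]
finger_gap: 0.43
gripper_force: 40.4
```

```bash
cat > disc.py <<'E'
from m import *
import sys
R0=float(sys.argv[1])
s=manip.sense();d=snap('wrist');P=cloud(d);t=s['tcp_pos'];print(t,s['finger_gap'],np.degrees(R.from_quat(s['tool_rot']).as_euler('ZYX')))
M=R.from_quat(s['tool_rot']).as_matrix();Q=(P-t)@M
A=Q[(Q[...,2]>.015)&(Q[...,2]<.026)&(np.hypot(Q[...,0],Q[...,1])<R0+.006)]
D=A[abs(A[:,2]-np.median(A[:,2]))<.003]
print(len(D),'disc z',np.median(D[:,2]),D.min(0),D.max(0),cv2.minEnclosingCircle(D[:,:2].astype(np.float32)))
p=np.linalg.lstsq(np.c_[D[:,:2],np.ones(len(D))],D[:,2],rcond=None)[0];print('tilt deg',np.degrees(p[:2]))
A=Q[(Q[...,2]>.003)&(Q[...,2]<.013)&(np.hypot(Q[...,0],Q[...,1])<.025)];print('collar',np.median(A[:,2]),cv2.minEnclosingCircle(A[:,:2].astype(np.float32)))
print('tool->post',M.T@(np.array([.5247,.0155,0])-t))
E
python3 disc.py .036
```

```text
[ 0.4472 -0.2519  0.1652] 0.43047457072072387 [ -1.8238  -0.1046 179.9119]
6086 disc z 0.020681863144748205 [-0.0365 -0.0364  0.0177] [0.0359 0.0358 0.0236] ((-0.0002463373530190438, 6.055088306311518e-07), 0.036463603377342224)
tilt deg [0.0892 0.1294]
collar 0.009730448402672238 ((0.0035440765786916018, -1.3291964933159761e-05), 0.023759858682751656)
tool->post [ 0.0687 -0.27    0.1649]
```

drive_tool(plan=[[0.0098,-0.0386,0,0,0,0,-1],[0.0098,-0.0386,0,0,0,0,-1],[0.0098,-0.0386,0,0,0,0,-1],[0.0098,-0.0386,0,0,0,0,-1],[0.0098,-0.0386,0,0,0,0,-1],[0.0098,-0.0386,0,0,0,0,-1],[0.0099,-0.0384,0,0,0,0,-1],[0,0,0.02,0,0,0,-1],[0,0,0,0,0,0,-1],[0,0,0,0,0,0,-1]])

```text
t: 23.8
tcp_pos: [0.5228, 0.016, 0.1425]
tool_rot: [1.0, -0.016, -0.002, -0.0]
force: [1.2, 0.0, -1.0]
finger_gap: 0.427
gripper_force: 40.5
```

drive_tool(plan=[[0,0,0,0,0,0,-1],[0,0,0,0,0,0,-1]])

```text
t: 24.0
tcp_pos: [0.5244, 0.015, 0.1444]
tool_rot: [1.0, -0.017, 0.0, 0.0]
force: [-0.4, -0.3, -2.1]
finger_gap: 0.426
gripper_force: 40.5
```

```bash
python3 disc.py .036
```

```text
[0.5244 0.015  0.1444] 0.4255543393531301 [ -1.9219  -0.0202 179.9952]
6083 disc z 0.02069132894475268 [-0.0362 -0.0362  0.0177] [0.0359 0.0359 0.0237] ((-0.0003077333385590464, 0.00045440791291184723), 0.03668445348739624)
tilt deg [0.0876 0.1389]
collar 0.00976614633784248 ((0.0038603113498538733, -1.7826641851570457e-05), 0.023660926148295403)
tool->post [ 0.0002 -0.0006  0.1444]
```

drive_tool(plan=[[0,-0.0005,0.01,0,0,0,-1],[0,0,0.01,0,0,0,-1],[0,0,0.01,0,0,0,-1],[0,0,0.01,0,0,0,-1],[0,0,0.01,0,0,0,-1],[0,0,0.006,0,0,0,-1],[0,0,0.004,0,0,0,-1],[0,0,0,0,0,0,-1],[0,0,0,0,0,0,-1]])

```text
t: 24.95
tcp_pos: [0.5245, 0.0164, 0.0842]
tool_rot: [1.0, -0.016, 0.0, 0.0]
force: [-0.1, -0.5, -0.9]
finger_gap: 0.424
gripper_force: 40.5
```

drive_tool(plan=[[0,0.0005,0.0022,0,0,0,-1],[0,0,0,0,0,0,-1],[0,0,0,0,0,0,-1]])

```text
t: 25.25
tcp_pos: [0.5244, 0.0159, 0.0821]
tool_rot: [1.0, -0.016, 0.0, 0.0]
force: [-0.6, 0.1, -1.1]
finger_gap: 0.433
gripper_force: 40.5
```

drive_tool(plan=[[0,0,0,0,0,0,0],[0,0,0,0,0,0,0.3],[0,0,0,0,0,0,0.3],[0,0,-0.02,0,0,0,0.3],[0,0,-0.04,0,0,0,0.3],[0,0,-0.04,0,0,0,0.3],[-0.01,0,-0.04,0,0,0,0.3],[0,0,0,0,0,0,0.3],[0,0,0,0,0,0,0.3],[0,0,0,0,0,0,0.3]])

```text
t: 26.25
tcp_pos: [0.5136, 0.0163, 0.221]
tool_rot: [1.0, -0.016, -0.001, -0.0]
force: [0.5, -0.5, 0.0]
finger_gap: 0.654
gripper_force: 0.0
```

```bash
python3 top.py w12.png .072; python3 collar.py x.png .6085 .2706
```

```text
[0.5136 0.0163 0.221 ]
collar top 710 ((0.5243754982948303, 0.01557068806141615), 0.0199454165995121) 0.07213622106937165
post 274 ((0.5244946479797363, 0.01522213313728571), 0.00852317363023758)
[0.5135 0.0163 0.2206] -1.830623162139432
765 0.6086041927337646 0.27058643102645874 0.02055380679666996 [0.6089 0.2703] 0.01595307424208392
tool shift [ 0.0875 -0.2571  0.2005]
```

drive_tool(plan=[[0.0125,-0.0367,0,0,0,0,0.3],[0.0125,-0.0367,0,0,0,0,0.3],[0.0125,-0.0367,0,0,0,0,0.3],[0.0125,-0.0367,0,0,0,0,0.3],[0.0125,-0.0367,0,0,0,0,0.3],[0.0125,-0.0368,0,0,0,0,0.3],[0.0125,-0.0368,0,0,0,0,0.3],[0,0,0.04,0,0,0,0.3],[0,0,0.025,0,0,0,0.3],[0,0,0,0,0,0,0.3]])

```text
t: 27.35
tcp_pos: [0.6061, 0.2698, 0.1506]
tool_rot: [1.0, -0.016, -0.006, 0.002]
force: [-0.6, -0.5, -0.3]
finger_gap: 0.65
gripper_force: 0.0
```

drive_tool(plan=[[0,0,0,0,0,0,0.3],[0,0,0,0,0,0,0.3]])

```text
t: 27.55
tcp_pos: [0.611, 0.2704, 0.158]
tool_rot: [1.0, -0.016, 0.001, -0.0]
force: [0.5, 0.2, -0.2]
finger_gap: 0.65
gripper_force: 0.0
```

```bash
python3 collar.py w13.png .6085 .2706
```

```text
[0.611  0.2704 0.158 ] -1.8554989894497822
771 0.6084736585617065 0.2713371813297272 0.020039087161421776 [0.6093 0.2712] 0.016090070197442352
tool shift [-0.0029 -0.0008  0.138 ]
```

drive_tool(plan=[[-0.0015,-0.0008,0.04,0,0,0,0.3],[0,0,0.04,0,0,0,0.3],[0,0,0.03,0,0,0,0.3],[0,0,0.015,0,0,0,0.3],[0,0,0.006,0,0,0,0.3],[0,0,0,0,0,0,0.3],[0,0,0,0,0,0,0.3],[0,0,0,0,0,0,0.3]])

```text
t: 28.4
tcp_pos: [0.6098, 0.2716, 0.0279]
tool_rot: [1.0, -0.016, 0.002, -0.0]
force: [-1.2, -1.2, -0.5]
finger_gap: 0.649
gripper_force: 0.0
```

drive_tool(plan=[[-0.0012,0,0.0025,0,0,0,0.3],[0,0,0,0,0,0,0.3],[0,0,0,0,0,0,-1],[0,0,0,0,0,0,-1],[0,0,0,0,0,0,-1],[0,0,0,0,0,0,-1]])

```text
t: 29.0
tcp_pos: [0.6073, 0.2713, 0.0242]
tool_rot: [1.0, -0.016, 0.0, 0.0]
force: [-2.1, -1.0, 5.7]
finger_gap: 0.434
gripper_force: 39.6
```

drive_tool(plan=[[0,0,-0.02,0,0,0,-1],[0,0,-0.04,0,0,0,-1],[0,0,-0.04,0,0,0,-1],[0,0,-0.04,0,0,0,-1],[0,0,0,0,0,0,-1],[0,0,0,0,0,0,-1]])

```text
t: 29.6
tcp_pos: [0.6077, 0.2714, 0.1643]
tool_rot: [1.0, -0.016, 0.001, -0.0]
force: [0.2, -0.0, -1.8]
finger_gap: 0.438
gripper_force: 40.3
```

```bash
python3 disc.py .028
```

```text
[0.6077 0.2714 0.1643] 0.4377425916079938 [  -1.8296   -0.1112 -179.9648]
2432 disc z 0.019363997461008524 [-0.0277 -0.0277  0.0163] [0.0295 0.0277 0.0223] ((0.0009272035676985979, 0.00015029885980766267), 0.02867753617465496)
tilt deg [-0.1402 -0.0336]
collar 0.008233100075623079 ((0.0031856237910687923, 6.200104689924046e-05), 0.023793570697307587)
tool->post [-0.0751  0.2585  0.164 ]
```

drive_tool(plan=[[-0.0108,0.0369,0,0,0,0,-1],[-0.0108,0.0369,0,0,0,0,-1],[-0.0108,0.0369,0,0,0,0,-1],[-0.0109,0.0369,0,0,0,0,-1],[-0.0109,0.0369,0,0,0,0,-1],[-0.0109,0.037,0,0,0,0,-1],[-0.0109,0.037,0,0,0,0,-1],[0,0,0.02,0,0,0,-1],[0,0,0,0,0,0,-1],[0,0,0,0,0,0,-1]])

```text
t: 30.65
tcp_pos: [0.522, 0.0157, 0.142]
tool_rot: [1.0, -0.016, -0.002, -0.0]
force: [0.2, -0.9, -0.4]
finger_gap: 0.433
gripper_force: 40.4
```

drive_tool(plan=[[0,0,0,0,0,0,-1],[0,0,0,0,0,0,-1],[0,0,0,0,0,0,-1]])

```text
t: 30.95
tcp_pos: [0.5235, 0.016, 0.1438]
tool_rot: [1.0, -0.015, 0.0, 0.0]
force: [-0.1, -0.6, -0.7]
finger_gap: 0.434
gripper_force: 40.4
```

```bash
python3 disc.py .028
```

```text
[0.5235 0.016  0.1438] 0.4344822965493261 [ -1.7529  -0.0489 179.9942]
2456 disc z 0.019314294425664097 [-0.0269 -0.0276  0.0163] [0.0296 0.0276 0.0223] ((0.000941275735385716, 0.00024175054568331689), 0.028768325224518776)
tilt deg [-0.1522  0.0152]
collar 0.008184179898055227 ((0.0033788636792451143, -1.6169795344467275e-05), 0.023812469094991684)
tool->post [0.0011 0.0004 0.1438]
```

Aligned within a millimetre. Descending 47 mm.

drive_tool(plan=[[0,0,0.01,0,0,0,-1],[0,0,0.01,0,0,0,-1],[0,0,0.01,0,0,0,-1],[0,0,0.008,0,0,0,-1],[0,0,0.004,0,0,0,-1],[0,0,0.003,0,0,0,-1],[0,0,0,0,0,0,-1],[0,0,0,0,0,0,-1]])

```text
t: 31.8
tcp_pos: [0.5233, 0.0153, 0.0986]
tool_rot: [1.0, -0.016, 0.0, 0.0]
force: [-0.2, -0.1, -0.7]
finger_gap: 0.429
gripper_force: 40.4
```

drive_tool(plan=[[0,0,0.0018,0,0,0,-1],[0,0,0,0,0,0,-1],[0,0,0,0,0,0,-1]])

```text
t: 32.1
tcp_pos: [0.5232, 0.0153, 0.0968]
tool_rot: [1.0, -0.016, 0.0, 0.0]
force: [-0.2, 0.2, -1.0]
finger_gap: 0.435
gripper_force: 40.4
```

drive_tool(plan=[[0,0,0,0,0,0,0],[0,0,0,0,0,0,0.3],[0,0,0,0,0,0,0.3],[0,0,-0.02,0,0,0,0.3],[0,0,-0.04,0,0,0,0.3],[0,0,-0.04,0,0,0,0.3],[-0.01,0,-0.04,0,0,0,0.3],[0,0,0,0,0,0,0.3],[0,0,0,0,0,0,0.3],[0,0,0,0,0,0,0.3]])

```text
t: 33.1
tcp_pos: [0.5123, 0.0158, 0.2357]
tool_rot: [1.0, -0.016, -0.001, -0.0]
force: [0.2, 0.6, 0.4]
finger_gap: 0.649
gripper_force: 0.0
```

```bash
python3 top.py w14.png .088
python3 - <<'E'
from h import *
d=snap('scene');cv2.imwrite('pics/s14.png',cv2.resize(d['image'][190:380,180:380,::-1],None,fx=3,fy=3))
E
```

```text
[0.5123 0.0158 0.2357]
collar top 799 ((0.524614155292511, 0.015256792306900024), 0.01997338980436325) 0.08814662963375364
post 244 ((0.5231192111968994, 0.015109658241271973), 0.008295431733131409)
```

View pics/s14.png

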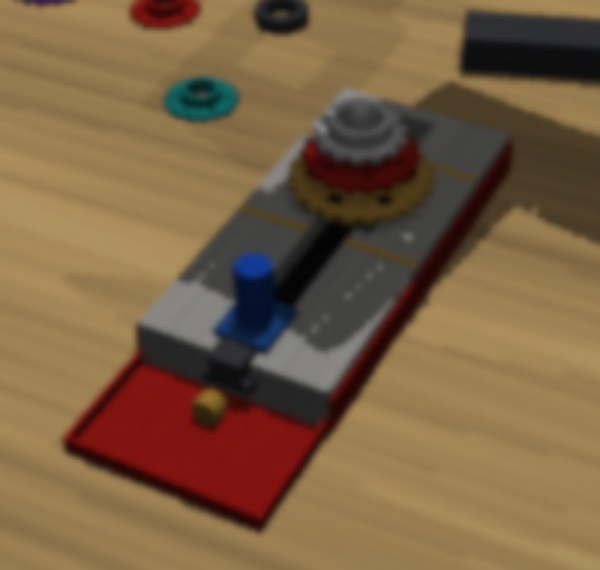

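The gold, red and silver stack sits flat on the arbor at crop (360,160). The scraper is at its stop, the scrap is in the tray at (210,407), and the arm is clear.

```bash
python3 -c "
from station import manip
print(manip.sign_off())"
```

```text
the job is handed in; nothing more can be done
None
```

I handed the job in at about 33 s of the 120 s: scraper at its stop, scrap in the tray, arbor seated between the yellow lines, and gold, red and silver stacked in order and released. My last pictures agree with this, but the hand-in gave no verdict.

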